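# Press a glued phone screen to the set pressure

### The arm

A 6-joint arm with a two-finger parallel gripper is mounted at the origin on the work surface. World frame = base frame: x ahead of the robot, y to its left, z up, the work surface at z = 0. Lengths are in m, angles in rad, forces in N, time in s.
With the tool pointing down it reaches from about 0.375 to 0.9 m from the base axis. Payload 3.1 kg.
Tool frame: the origin (TCP) lies between the finger pads; the fingertips stand 25 mm ahead of it and the grasp point (between the pads) lies 6 mm ahead of it; y points along the fingers, x is the direction in which the jaws open and shut, and the axes are right-handed (so a half turn about y gives the same grasp; the last joint's range is limited). The gripper opens to 87 mm and grips with 3 to 60 N. Pads are 19 mm wide; open, the fingers measure 117 mm over their backs; the gripper's body (75 mm by 190 mm) begins 51 mm behind the grasp point.
Start: joints at [1.063, 0.527, 1.433, -0, 1.181, -0.178], TCP at [0.202, 0.592, 0.224] pointing down, gripper open.
Joint ranges: [-3.08, 3.08], [-0.75, 2.2], [0.22, 2.44], [-1.43, 4.57], [0, 2.65], [-2.85, 2.85]. Speed limits (rad/s): [2.79, 2.79, 3.14, 3.14, 3.14, 3.14].

### API

Orientations are given as a unit quaternion [x, y, z, w].
In Python, from rig import robot gives the robot as it stands.
- The arm moves only by the tool carry_out, never from a script. Its argument "moves" is a list of rows, each a list of 7 numbers: the opening, from 0 (shut) to 1 (fully open), then the shift along the tool's x, y, z in cm, then the turn, a rotation vector about the tool's x, y, z in rad. In form: [[grip, x, y, z, rx, ry, rz], ...]. A call has 1 to 20 rows; each row is the pose to reach, as a shift and turn from the pose commanded when the call began, along the tool's axes at that moment; what a row does not reach only later rows make up. A row lasts 1/10 s, in which the tool goes at most 50 mm and 8.59 degrees, less where a joint would pass 70% of its speed; a pose out of reach is approached as far as the arm can. A call with a gripper value outside its range is refused whole. The fingers move at their own pace and stop on an object; "force" is the grip in N (left out, the last holds). Time passes only in rows, so rows that repeat a pose let the fingers close. It gives the time, the measured TCP pose, the force and the opening at its end, in the units of the state.
- robot.get_obs(): the state, without advancing time (a new reading comes with each control period).
- robot.camera(name): name is "scene" or "top" or "wrist"; returns the picture (480x640x3 uint8, red, green, blue); there is no depth.
- robot.camera_params(name): a dict with "fx", "fy", "cx", "cy" (pixels), "extrinsics" (4x4, takes a point from camera to world coordinates); the wrist camera has in their place "mount" (4x4, takes a point from camera to tool coordinates, whose origin is the TCP and whose axes are the tool frame's). Camera axes: x right, y down, z forward; pixel columns grow to the right and rows downward; lengths in m; the calibration is good to about 2 mm. A picture is of the moment at which its call begins: read the wrist's pose just before it. camera_params takes no time and is no camera call.
- robot.hand_in(): hands the job in, once; it reports no verdict.
The state is a dict: "time": time; "q": joint angles; "joint_velocities": joint speeds; "joint_torque": joint torques, N m; "position": TCP position; "tool_rot": TCP orientation; "ft_force": force on the tool from outside, world axes, zero at the start; "moment": the same for the moment, N m; "grip_width": finger opening in m.
Only numpy, scipy, OpenCV 4.12 (cv2) and the standard library are available. Lean on these libraries where they do the work, as an engineer would, in place of code of your own. Each camera call takes 0.05 s, during which the arm holds its last target.

### The job

A phone with a freshly glued screen lies in the blue carrier on the loading shelf of the screw press. Push the carrier fully home under the press, square against the back stop, then wind the handwheel clockwise until the black gauge needle lies over the red set hand, without running past it. Let go, leaving the phone clamped at that pressure, and do not disturb the other things on the bench.

Things in the scene. Friction and masses are not known exactly. Their poses are not given: they have to be found in the camera images.
- press: Green bench screw press, fixed. Origin on the bench under the spindle axis; +x = direction in which the carrier is pushed in, level. Base 400 (x) x 200 mm with a cross part 150 (x) x 310 (y) mm. Columns 22 mm thick at y = +-135 mm carry a crosshead 44 (x) x 310 (y) mm, 128 to 160 mm above the bench (nuts to 175).
- shelf (a point): Centre of the top of the aluminium loading shelf, 51 mm above the bench; it is 141 (along the press's x) x 200 mm and lies at x = -204 to -63 mm of the press.
- dial (a point): Centre of the load gauge: an 80 mm white dial lying face up under glass in a black case 92 mm square, glass 84 mm above the bench, 150 mm beyond the spindle axis (+x of the press).
- home (a point): Point on the top of the sprung aluminium table (platen, 118 (x) x 228 mm, on coil springs, top 50 mm above the bench unloaded), axes as the press. The carrier's origin comes within 1.5 mm of it at the back stop. Side guides 10 mm high, 182 mm apart, flare out towards the shelf. The table is 1 mm lower than the shelf and sinks under load, with this point.
- carrier: Blue carrier with the phone in it, loose, 0.3 to 0.6 kg. Origin at the centre of its underside, x = direction in which it is pushed in. Tray 100 (x) x 176 (y) x 14 mm. It starts on the shelf, 95 to 130 mm short of home, up to 5 mm aside and 0.05 rad askew; the guides and the back stop square it up.
- phone (a point): Centre of the phone's glass, 17 mm above the carrier's underside; phone 72 (x) x 150 (y) mm.
- handle (a point): Centre of the carrier's push handle: an upright blue plate 8 mm thick (x), 70 mm wide (y), 40 mm high (from 14 to 54 mm above the carrier's underside), standing 104 mm behind the carrier's centre on a 36 mm wide tongue. Push it from behind towards +x of the carrier, or pinch it across its thickness.
- foot_face (a point): Centre of the underside of the pressure foot (rubber-faced plate 74 (x) x 134 (y) mm) at the lower end of the spindle. Starts 3.5 to 10 mm above the glass of a phone that is home, and goes down with the handwheel, 10 mm a turn.
- hub (a point): Point on the handwheel's axis (vertical), level with the middle of the crank handle. It goes down with the spindle.
- crank (a point): Middle of the upright red crank handle of the handwheel (spins freely on its pin): 21 mm thick, 45 mm high (22 mm up, 23 mm down from this point), 55 mm from the axis. Rim 122 mm across, its top 24 mm below this point, hub top 20 mm. It starts about 230 mm above the bench and goes down 10 mm a turn (up to 18 mm in all). Nothing stands higher beside it.
- wheel (a joint): Turn of the handwheel in rad, growing clockwise seen from above, which lowers the foot (10 mm a turn). It turns stiffly (about 0.12 N m, 2 to 4 N at the crank), stays where it is left, does not spring back. 0 is fully raised; 0.8 to 1.8 turns are needed from the start.
- needle (a joint): Black gauge needle, rad, growing clockwise seen from above. 0 with the sprung table unloaded; 0.3 rad for each mm that the table sinks, so about 0.48 rad for each rad of the handwheel once the foot is on the glass.
- set_hand (a joint): Red set hand of the same gauge, same zero and direction: the needle's wanted reading. It stands somewhere between 1.4 and 2.3 rad, under the glass, and stays there.
- needle_tip (a point): Tip of the black needle, 31 mm from the dial's centre; the needle points along its own x.
- set_tip (a point): Tip of the red set hand, 31 mm from the dial's centre; the hand points along its own x.
- glue_mid (a point): Middle of a small white glue bottle standing on the bench, 34 mm thick, 85 mm high. Leave alone.
- driver_grip (a point): Grip of a yellow-handled screwdriver lying on the bench, 170 mm long. Leave alone.
- tin_mid (a point): Middle of an open aluminium parts tin, 90 x 62 x 22 mm. Leave alone.
There are look-alikes about, which are no part of the job. What is shaped like the carrier but pink or turquoise is not meant.

How it is judged:
On the way, in this order (a step that is already met when the one before it is completed fails the run):
1. the carrier is fully home against the back stop, not yet under pressure (x of carrier in the frame of home above -0.004 m and y of carrier in the frame of home between -0.006 and 0.006 m and angle between the x axis of carrier and the x axis of press, either way round below 0.05 rad and value of joint needle below 0.4 rad), for 0.2 s.
2. the needle lies over the set hand (angle between the x axis of needle_tip and the x axis of set_tip, either way round below 0.18 rad), for 0.2 s.
At the end, for the whole second after the job is handed in: The carrier stands home on the sprung table (within 4 mm of the back stop, 6 mm sideways and 0.05 rad), the black needle points within 0.18 rad (10 degrees) of the red set hand, and the handwheel is at rest, left to itself (x of carrier in the frame of home above -0.004 m and y of carrier in the frame of home between -0.006 and 0.006 m and angle between the x axis of carrier and the x axis of press, either way round below 0.05 rad and angle between the x axis of needle_tip and the x axis of set_tip, either way round below 0.18 rad and velocity of joint wheel between -0.05 and 0.05 rad/s); the robot touches nothing.
It fails at once if the needle ran past the set hand by more than 0.3 rad (y of needle_tip in the frame of set_tip below -0.0092 m).
It fails at once if a thing on the bench was shifted by more than 25 mm (distance of any of glue_mid, driver_grip, tin_mid from where it was at the start of the episode above 0.025 m).
It also fails if it takes over 67 s, if anything falls off the work surface, if the arm or the gripper's body presses on something with over 40 N, if the wrist force passes 120 N, or if a joint passes its speed limit or range.

## Working session

There is one attempt and no reset: what is moved stays moved. The work goes in short steps, Python scripts to look and compute and a tool call to move; the robot and the scene stay as the last step left them, time stands still between calls to the robot, and variables do not carry over. Pictures are saved under pics/ and viewed, and the job is handed in when it is done.

Besides the shell and the picture viewer there is one more tool, called after "Call:" by a JSON object that holds its "api" and its "payload". carry_out: Moves the arm, as the interface text tells. Its arguments: {"type":"object","properties":{"moves":{"type":"array"},"force":{"type":"number"}},"required":["moves"]}

```bash
mkdir -p pics; ls; python3 - <<'E'
from rig import robot
import cv2,numpy as np
np.set_printoptions(precision=4,suppress=True)
o=robot.get_obs();print(o)
for n in ("scene","top","wrist"):
    p=robot.camera_params(n);print(n,p)
for n in ("scene","top"):
    im=robot.camera(n);cv2.imwrite(f"pics/{n}0.png",im[:,:,::-1])
E
```

```text
pics
{'time': 0.0, 'q': array([ 1.0635,  0.5285,  1.4339,  0.    ,  1.1814, -0.1785]), 'joint_velocities': array([-0.0005, -0.0021,  0.    ,  0.0008, -0.0011,  0.0008]), 'joint_torque': array([  0.    , -44.0039, -17.6595,   0.0632,   0.0581,  -0.0002]), 'position': array([0.2014, 0.5909, 0.2226]), 'tool_rot': array([ 0.5754,  0.4108, -0.4121, -0.5748]), 'ft_force': array([ 0.2487, -0.0885,  0.3099]), 'moment': array([ 0.0187,  0.0141, -0.0097]), 'grip_width': 0.08744389607536822}
scene {'fx': 525.3260429673372, 'fy': 525.3260429673372, 'cx': 314.74015853757504, 'cy': 235.1316368768994, 'extrinsics': array([[ 0.0721,  0.6622, -0.7458,  1.4245],
       [ 0.9974, -0.0434,  0.0578, -0.0693],
       [ 0.0059, -0.748 , -0.6636,  1.0018],
       [ 0.    ,  0.    ,  0.    ,  1.    ]])}
top {'fx': 599.7749292386445, 'fy': 599.7749292386445, 'cx': 333.0465206919989, 'cy': 245.7541511143304, 'extrinsics': array([[-0.0244, -0.9865,  0.1619,  0.2157],
       [-0.9997,  0.0238, -0.0057, -0.0091],
       [ 0.0017, -0.162 , -0.9868,  1.7305],
       [ 0.    ,  0.    ,  0.    ,  1.    ]])}
wrist {'fx': 386.9710403300773, 'fy': 386.9710403300773, 'cx': 324.99466097898363, 'cy': 241.57010412381914, 'mount': array([[ 1.    ,  0.0003,  0.001 , -0.001 ],
       [-0.0009, -0.258 ,  0.9661, -0.161 ],
       [ 0.0005, -0.9661, -0.258 ,  0.0698],
       [ 0.    ,  0.    ,  0.    ,  1.    ]])}
```

View pics/scene0.png

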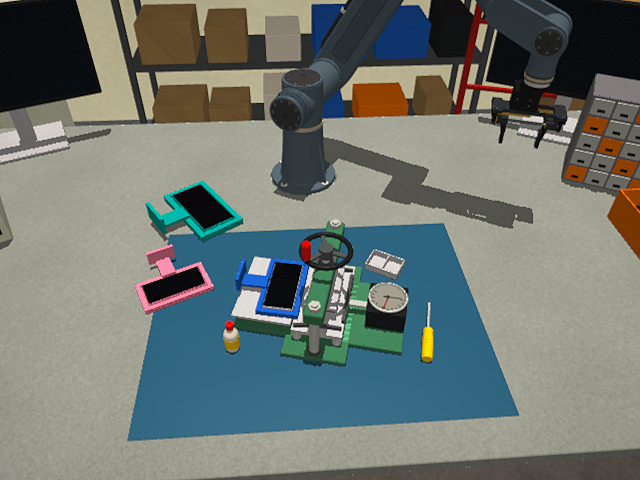

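View pics/top0.png

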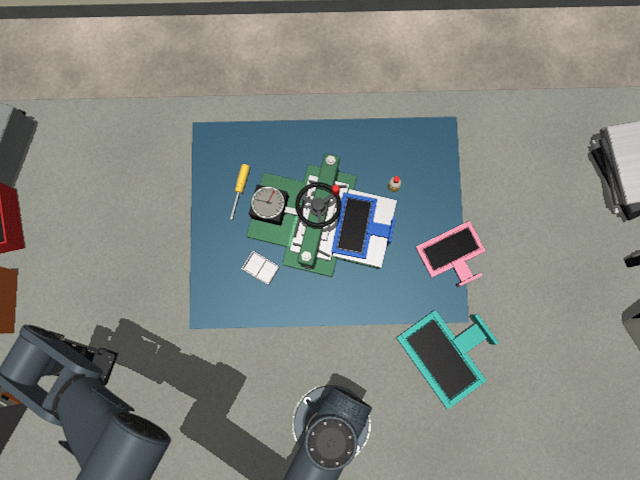

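The top view shows the press at about (318,205), with the blue carrier on the right at (355,225), its handle at (390,230), and the dial at (268,203). The pink and turquoise look-alikes are at the lower right.

```bash
cat > h.py <<'E'
import cv2,numpy as np
from rig import robot
from scipy.spatial.transform import Rotation as R
np.set_printoptions(precision=4,suppress=True)
def ray(name,uv,o=None):
    p=robot.camera_params(name); uv=np.atleast_2d(np.asarray(uv,float))
    d=np.c_[(uv[:,0]-p['cx'])/p['fx'],(uv[:,1]-p['cy'])/p['fy'],np.ones(len(uv))]
    if name=='wrist':
        T=np.eye(4);T[:3,:3]=R.from_quat(o['tool_rot']).as_matrix();T[:3,3]=o['position'];E=T@p['mount']
    else: E=p['extrinsics']
    return E[:3,3],d@E[:3,:3].T
def plane(name,uv,z,o=None):
    c,d=ray(name,uv,o); return c+d*((z-c[2])/d[:,2])[:,None]
def proj(name,P,o=None):
    p=robot.camera_params(name);P=np.atleast_2d(P)
    if name=='wrist':
        T=np.eye(4);T[:3,:3]=R.from_quat(o['tool_rot']).as_matrix();T[:3,3]=o['position'];E=T@p['mount']
    else: E=p['extrinsics']
    c=(P-E[:3,3])@E[:3,:3]
    return np.c_[c[:,0]/c[:,2]*p['fx']+p['cx'],c[:,1]/c[:,2]*p['fy']+p['cy']]
E
python3 - <<'E'
import cv2
a=cv2.imread('pics/top0.png')[140:290,220:420];cv2.imwrite('pics/top0z.png',cv2.resize(a,None,fx=4,fy=4,interpolation=cv2.INTER_CUBIC))
a=cv2.imread('pics/scene0.png')[210:370,220:440];cv2.imwrite('pics/scene0z.png',cv2.resize(a,None,fx=3.6,fy=3.6,interpolation=cv2.INTER_CUBIC))
E
```

```text
(no output)
```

View pics/top0z.png

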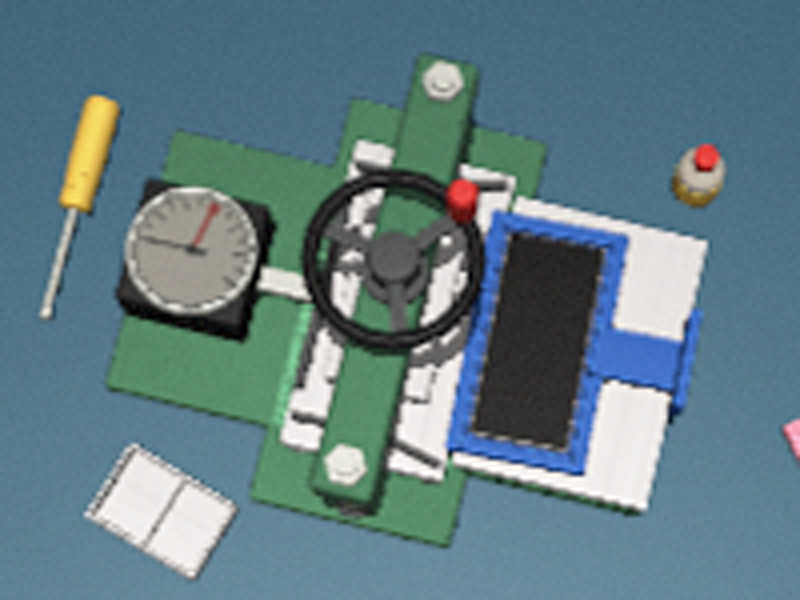

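View pics/scene0z.png

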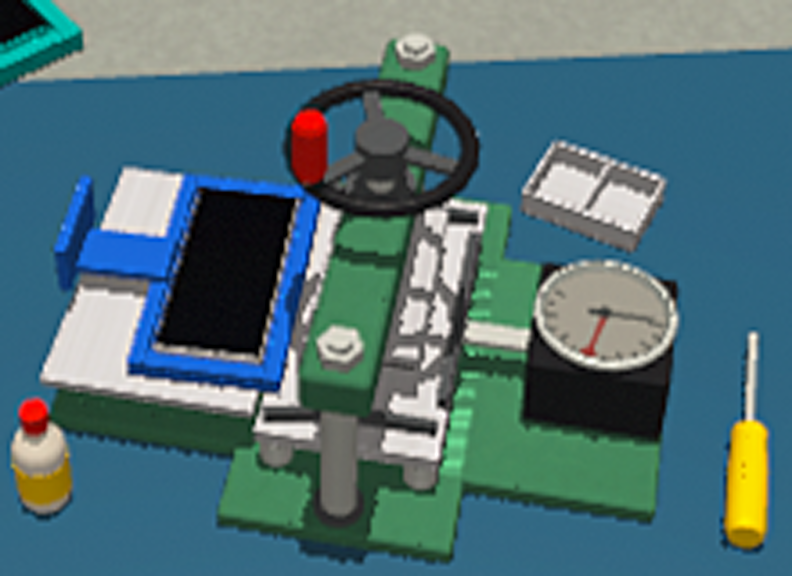

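```bash
python3 - <<'E'
from h import *
f=lambda x,y:(220+x/4,140+y/4)
N=plane('top',[f(443,80),f(345,465)],0.175);print('nuts',N,np.linalg.norm(N[0]-N[1]))
yv=(N[1]-N[0])[:2]
mid=N.mean(0)
# press y axis: x = in direction (~+world y); y = z cross x
d=(N[1]-N[0])/np.linalg.norm(N[1]-N[0])
print('xdir from nuts', d, np.arctan2(d[1],d[0]))
hub=plane('top',[f(398,257)],0.21);print('hub',hub,'mid',mid)
cr=plane('top',[f(462,190)],0.252);print('cranktop',cr)
D=plane('top',[f(193,248)],0.084);print('dial',D, D-hub)
tr=plane('top',[f(497,212),f(628,237),f(583,473),f(452,450)],0.065);print('tray',tr,tr.mean(0),[np.linalg.norm(tr[i]-tr[(i+1)%4]) for i in range(4)])
H=plane('top',[f(695,312),f(680,412)],0.105);print('handle top',H,H.mean(0))
sh=plane('top',[f(517,195),f(708,240),f(645,512)],0.051);print('shelf',sh)
# scene
g=lambda x,y:(220+x/3.6,210+y/3.6)
print('scene nuts',plane('scene',[g(417,47),g(340,345)],0.175))
print('scene crank top',plane('scene',[g(310,117)],0.25),'dial',plane('scene',[g(605,312)],0.084))
print('scene handle top edge',plane('scene',[g(88,180),g(62,245)],0.105))
c1,d1=ray('top',f(462,200));c2,d2=ray('scene',g(310,150))
E
```

```text
nuts [[ 0.7049 -0.0176  0.175 ]
 [ 0.4447  0.0529  0.175 ]] 0.26949529805576594
xdir from nuts [-0.9653  0.2613  0.    ] 2.8772212082926583
hub [[0.5753 0.0147 0.21  ]] mid [0.5748 0.0177 0.175 ]
cranktop [[ 0.6079 -0.0275  0.252 ]]
dial [[0.615  0.1608 0.084 ]] [[ 0.0398  0.1461 -0.126 ]]
tray [[ 0.6408 -0.0544  0.065 ]
 [ 0.6202 -0.1472  0.065 ]
 [ 0.4512 -0.1095  0.065 ]
 [ 0.4697 -0.018   0.065 ]] [ 0.5455 -0.0823  0.065 ] [np.float64(0.0950830488398239), np.float64(0.1731578948805752), np.float64(0.09328962778990593), np.float64(0.17483755641140952)]
handle top [[ 0.5561 -0.1883  0.105 ]
 [ 0.4863 -0.1751  0.105 ]] [ 0.5212 -0.1817  0.105 ]
shelf [[ 0.6566 -0.0695  0.051 ]
 [ 0.62   -0.2058  0.051 ]
 [ 0.4244 -0.1531  0.051 ]]
scene nuts [[ 0.4545  0.0572  0.175 ]
 [ 0.7141 -0.0137  0.175 ]]
scene crank top [[ 0.602  -0.0238  0.25  ]] dial [[0.6196 0.1654 0.084 ]]
scene handle top edge [[ 0.4966 -0.1689  0.105 ]
 [ 0.5565 -0.1841  0.105 ]]
```

```bash
cat >> h.py <<'E'
O=np.array([0.577,0.0165]); A=1.3085
X=np.array([np.cos(A),np.sin(A),0]);Y=np.array([-np.sin(A),np.cos(A),0])
def pw(x,y,z): return np.r_[O,0]+x*X+y*Y+np.array([0,0,z])
def toP(P): d=np.atleast_2d(P)-np.r_[O,0]; return np.c_[d@X,d@Y,d[:,2]]
RT=np.c_[Y,[0,0,-1],-X]   # tool x=press y, y down, z=-press x
def shift(target,R1=None,o=None):
    o=o or robot.get_obs();R0=R.from_quat(o['tool_rot']).as_matrix()
    s=R0.T@(target-o['position'])*100
    rv=R.from_matrix(R0.T@R1).as_rotvec() if R1 is not None else 0
    return s,rv
E
python3 - <<'E'
from h import *
o=robot.get_obs();R0=R.from_quat(o['tool_rot']).as_matrix();print(R0)
print(np.linalg.det(RT))
t=pw(-.245,.003,.30);print(t,shift(t,RT,o))
RT2=RT@np.diag([-1,1,-1]);print(shift(t,RT2,o))
f=lambda x,y:(220+x/4,140+y/4)
D,S,N=plane('top',[f(193,248),f(213,208),f(140,240)],0.084)
a=np.arctan2(*(S-D)[[1,0]]);b=np.arctan2(*(N-D)[[1,0]]);print('set - needle cw',(b-a)%(2*np.pi))
print(toP(plane('top',[f(700,165)],.085)))
E
```

```text
[[ 0.3229 -0.0009 -0.9464]
 [ 0.9464 -0.0017  0.3229]
 [-0.0019 -1.      0.0003]]
1.0
[ 0.5106 -0.2193  0.3   ] (array([-66.7205,  -7.621 , -55.417 ]), array([-0.0018, -1.6373, -0.0012]))
(array([-66.7205,  -7.621 , -55.417 ]), array([ 0.0012,  1.5043, -0.0018]))
set - needle cw 1.8571911446095286
[[-0.1844 -0.1421  0.085 ]]
```

Call:
{"api": "carry_out", "payload": {"moves": [[0.35,0,-5,0,0,0,0],[0.35,-3,-7.6,-2.5,0,0.1,0],[0.35,-66.7,-7.6,-55.4,0,1.504,0],[0.35,-66.7,-7.6,-55.4,0,1.504,0],[0.35,-66.7,-7.6,-55.4,0,1.504,0],[0.35,-66.7,-7.6,-55.4,0,1.504,0],[0.35,-66.7,-7.6,-55.4,0,1.504,0],[0.35,-66.7,-7.6,-55.4,0,1.504,0],[0.35,-66.7,-7.6,-55.4,0,1.504,0],[0.35,-66.7,-7.6,-55.4,0,1.504,0],[0.35,-66.7,-7.6,-55.4,0,1.504,0],[0.35,-66.7,-7.6,-55.4,0,1.504,0],[0.35,-66.7,-7.6,-55.4,0,1.504,0],[0.35,-66.7,-7.6,-55.4,0,1.504,0],[0.35,-66.7,-7.6,-55.4,0,1.504,0],[0.35,-66.7,-7.6,-55.4,0,1.504,0],[0.35,-66.7,-7.6,-55.4,0,1.504,0],[0.35,-66.7,-7.6,-55.4,0,1.504,0],[0.35,-66.7,-7.6,-55.4,0,1.504,0],[0.35,-66.7,-7.6,-55.4,0,1.504,0]]}}

```text
time: 2.1
position: [0.5119, -0.2228, 0.2987]
tool_rot: [0.701, -0.094, 0.094, -0.7]
ft_force: [-0.2, -0.2, -0.2]
grip_width: 0.0304
```

```bash
python3 - <<'E'
from h import *
o=robot.get_obs();im=robot.camera('wrist');cv2.imwrite('pics/w1.png',im[:,:,::-1])
print(o['q'],o['position'],R.from_quat(o['tool_rot']).as_matrix())
print(shift(pw(-.245,.003,.30),RT@np.diag([-1,1,-1]),o))
E
```

```text
[-0.6103  0.3555  1.508  -0.0009  1.2769 -0.3439] [ 0.5119 -0.2228  0.2987] [[ 0.9648  0.0006  0.263 ]
 [-0.263  -0.0014  0.9648]
 [ 0.0009 -1.     -0.0012]]
(array([-0.2156, -0.1284,  0.304 ]), array([ 0.0012, -0.0038,  0.0009]))
```

View pics/w1.png

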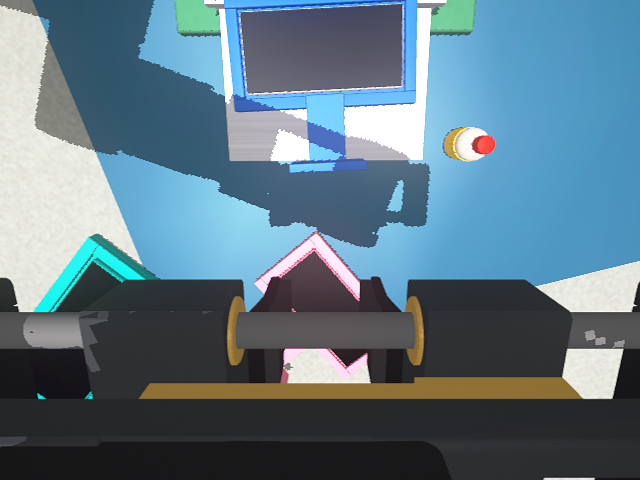

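```bash
python3 - <<'E'
import cv2
a=cv2.imread('pics/w1.png')[130:190,270:390];cv2.imwrite('pics/w1z.png',cv2.resize(a,None,fx=6,fy=6,interpolation=cv2.INTER_CUBIC))
E
python3 - <<'E'
from h import *
class O_: pass
o=dict(robot.get_obs())
print('handle',toP(plane('wrist',[(289,172),(366,168)],.105,o)))
print('shelf rear',toP(plane('wrist',[(229,160),(423,161)],.051,o)))
print('tray',toP(plane('wrist',[(235,110),(416,103)],.065,o)))
E
```

```text
handle [[-0.2055  0.0349  0.105 ]
 [-0.2021 -0.0347  0.105 ]]
shelf rear [[-0.1975  0.1017  0.051 ]
 [-0.1989 -0.099   0.051 ]]
tray [[-0.1494  0.0894  0.065 ]
 [-0.1434 -0.0854  0.065 ]]
```

View pics/w1z.png

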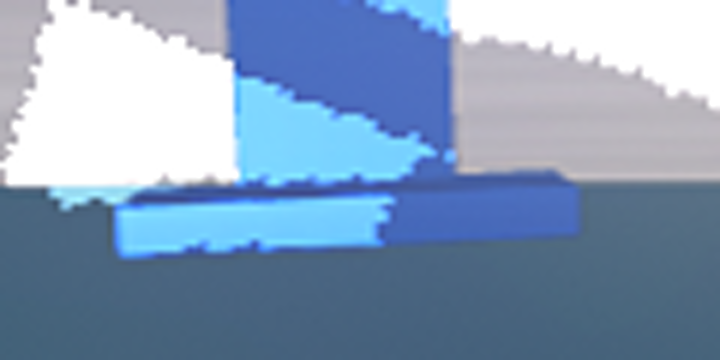

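Call:
{"api": "carry_out", "payload": {"moves": [[0.35,0.1,5,0.3,0,0,0],[0.35,0.1,10,0.3,0,0,0],[0.35,0.1,15,0.3,0,0,0],[0.35,0.1,19,0.3,0,0,0],[0.35,0.1,19,0.3,0,0,0],[0.35,0.1,19,1.8,0,0,0],[0.35,0.1,19,2.8,0,0,0],[0.35,0.1,19,3.3,0,0,0],[0.35,0.1,19,3.8,0,0,0],[0.35,0.1,19,4.3,0,0,0],[0.35,0.1,19,4.9,0,0,0],[0.35,0.1,19,5.5,0,0,0],[0.35,0.1,19,6.1,0,0,0],[0.35,0.1,19,6.7,0,0,0],[0.35,0.1,19,7.3,0,0,0]]}}

```text
time: 3.65
position: [0.5307, -0.1479, 0.1094]
tool_rot: [-0.701, 0.092, -0.092, 0.701]
ft_force: [0.5, -0.3, -0.0]
grip_width: 0.0305
```

```bash
python3 - <<'E'
from h import *
o=robot.get_obs();im=robot.camera('wrist');cv2.imwrite('pics/w2.png',im[:,:,::-1])
im=robot.camera('scene')[200:380,210:450];cv2.imwrite('pics/s2.png',cv2.resize(im[:,:,::-1],None,fx=3.3,fy=3.3,interpolation=cv2.INTER_CUBIC))
print(toP(o['position']),o['ft_force'],o['time'])
E
```

```text
[[-0.1708  0.0021  0.1094]] [ 0.4708 -0.3043 -0.0004] 3.65
```

View pics/w2.png

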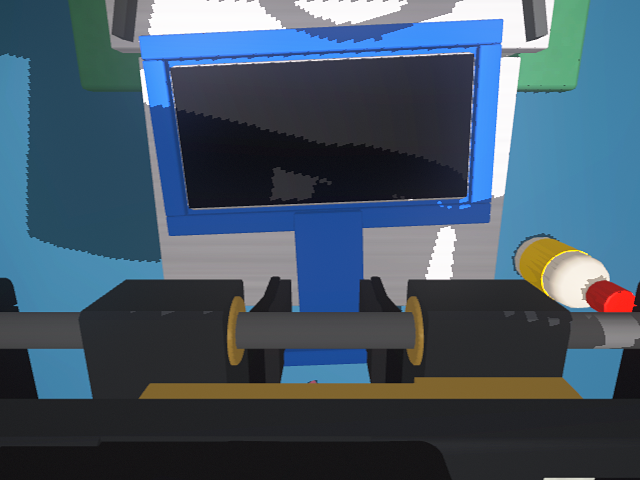

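View pics/s2.png

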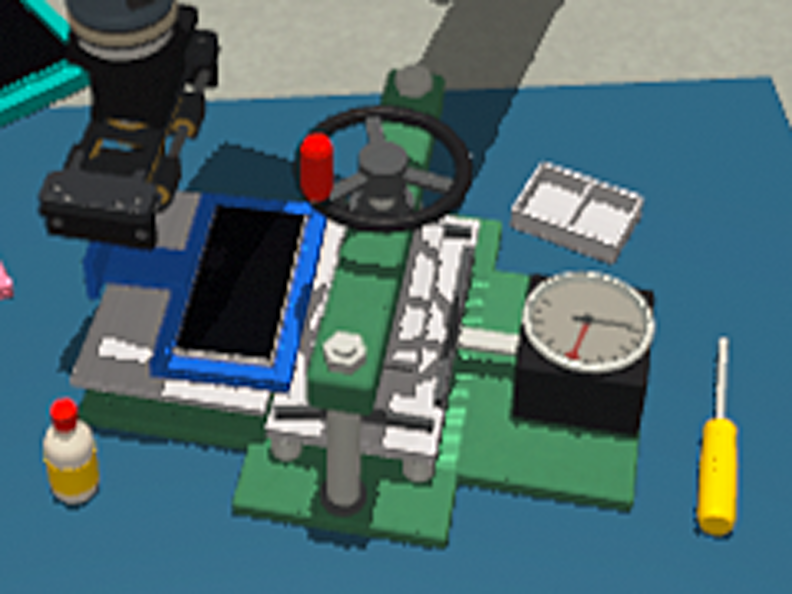

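```bash
python3 - <<'E'
from h import *
o=robot.get_obs()
print('tray',toP(plane('wrist',[(169,235),(489,221),(143,42),(502,21)],.065,o)))
print('handle edge exp px',proj('wrist',[pw(-.157,-.035,.105),pw(-.157,.035,.105),pw(-.161,.035,.105)],o))
E
python3 - <<'E'
import cv2
a=cv2.imread('pics/w2.png')[260:400,220:440];cv2.imwrite('pics/w2z.png',cv2.resize(a,None,fx=3.6,fy=3.6,interpolation=cv2.INTER_CUBIC))
E
```

```text
tray [[-0.1522  0.0871  0.065 ]
 [-0.1441 -0.087   0.065 ]
 [-0.0561  0.0899  0.065 ]
 [-0.0467 -0.0824  0.065 ]]
handle edge exp px [[406.6758 267.1813]
 [251.2349 266.9076]
 [251.6523 275.2928]]
```

View pics/w2z.png

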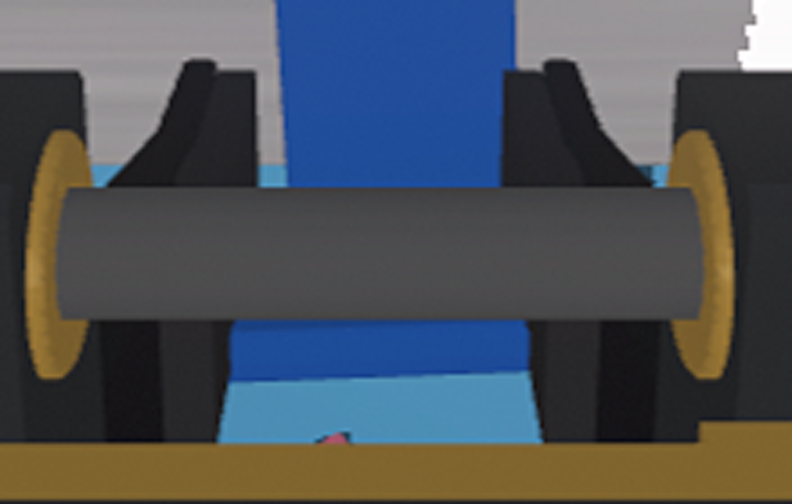

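```bash
python3 - <<'E'
from h import *
o=robot.get_obs()
g=lambda x,y:(220+x/3.6,260+y/3.6)
print(toP(plane('wrist',[g(232,382),g(528,373)],.105,o)))
print('tip px',proj('wrist',[pw(-.1708+dx,.002+dy,.085) for dx in(-.0095,.0095) for dy in (-.03,-.015,.015,.03)],o))
print('tip px z',proj('wrist',[pw(-.1708,.002-.015,z) for z in(.06,.085,.11,.14)],o))
E
```

```text
[[-0.2075  0.0213  0.105 ]
 [-0.2061 -0.0184  0.105 ]]
tip px [[382.6817 297.6023]
 [353.5982 297.5512]
 [295.4308 297.449 ]
 [266.3469 297.3979]
 [384.193  262.5128]
 [354.3802 262.4603]
 [294.754  262.3553]
 [264.9407 262.3028]]
tip px z [[350.8378 264.7688]
 [353.9843 280.2231]
 [358.0098 299.9944]
 [364.6235 332.4783]]
```

The fingers got ahead of the handle: the descent lagged and they passed over it. The carrier hasn't moved. I'll lift, go back behind the handle and descend fully before pushing.

Call:
{"api": "carry_out", "payload": {"moves": [[0.35,0,-3,0,0,0,0],[0.35,0,-6,0,0,0,0],[0.35,0,-6,0,0,0,0],[0.35,0,-6,-4,0,0,0],[0.35,0,-6,-8,0,0,0],[0.35,0,-6,-8,0,0,0],[0.35,0,-6,-8,0,0,0],[0.35,0,-3,-8,0,0,0],[0.35,0,0,-8,0,0,0],[0.35,0,0,-8,0,0,0],[0.35,0,0,-8,0,0,0]]}}

```text
time: 4.85
position: [0.5096, -0.2245, 0.1092]
tool_rot: [-0.701, 0.093, -0.091, 0.702]
ft_force: [0.4, -0.4, 0.2]
grip_width: 0.0304
```

```bash
python3 - <<'E'
from h import *
o=robot.get_obs();im=robot.camera('wrist');cv2.imwrite('pics/w3.png',im[:,:,::-1])
print(toP(o['position']),o['ft_force'],o['time'], shift(o['position'],RT@np.diag([-1,1,-1]),o)[1])
E
```

```text
[[-0.2502  0.0026  0.1092]] [ 0.3821 -0.4224  0.1927] 4.85 [-0.0009  0.0014 -0.002 ]
```

View pics/w3.png

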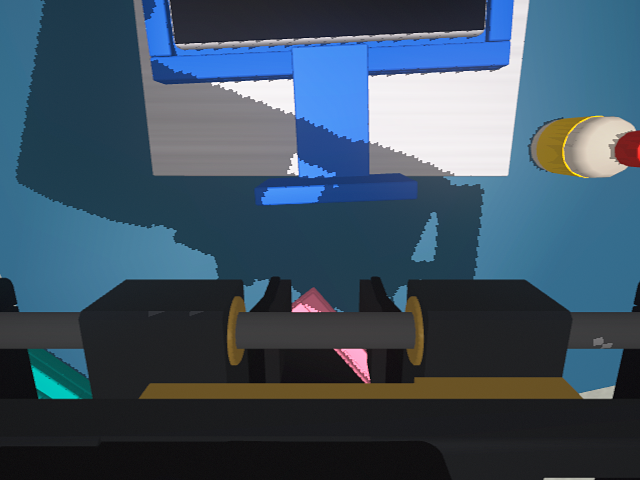

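Call:
{"api": "carry_out", "payload": {"moves": [[0.35,0.3,0,1,0,0,0],[0.35,0.3,0,2.2,0,0,0],[0.35,0.3,0,2.8,0,0,0],[0.35,0.3,0,3.4,0,0,0],[0.35,0.3,0,4,0,0,0],[0.35,0.3,0,4.7,0,0,0],[0.35,0.3,0,5.4,0,0,0],[0.35,0.3,0,6.1,0,0,0],[0.35,0.3,0,6.8,0,0,0],[0.35,0.3,0,7.5,0,0,0],[0.35,0.3,0,8.2,0,0,0],[0.35,0.3,0,8.9,0,0,0],[0.35,0.3,0,9.6,0,0,0],[0.35,0.3,0,10.3,0,0,0],[0.35,0.3,0,10.8,0,0,0],[0.35,0.3,0,11.2,0,0,0],[0.35,0.3,0,11.6,0,0,0],[0.35,0.3,0,12,0,0,0],[0.35,0.3,0,12,0,0,0]]}}

```text
time: 6.8
position: [0.5439, -0.1101, 0.1096]
tool_rot: [-0.701, 0.092, -0.092, 0.701]
ft_force: [-0.3, 0.6, 0.6]
grip_width: 0.0308
```

```bash
python3 - <<'E'
from h import *
o=robot.get_obs();im=robot.camera('wrist');cv2.imwrite('pics/w4.png',im[:,:,::-1])
print(toP(o['position']),o['ft_force'],o['time'], shift(o['position'],RT@np.diag([-1,1,-1]),o)[1])
E
```

```text
[[-0.1309 -0.0009  0.1096]] [-0.2531  0.6095  0.5921] 6.8 [-0.0001  0.0007 -0.0001]
```

View pics/w4.png

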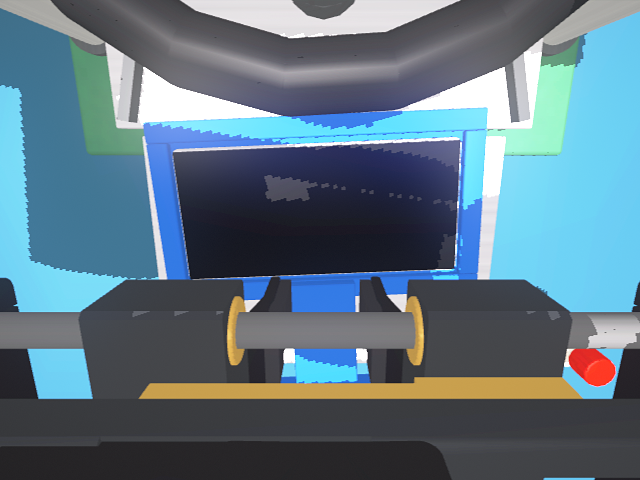

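```bash
python3 - <<'E'
from h import *
o=robot.get_obs()
print('tray front,rear',toP(plane('wrist',[(145,125),(487,108)],.065,o)))
im=robot.camera('scene')[200:380,210:450];cv2.imwrite('pics/s4.png',cv2.resize(im[:,:,::-1],None,fx=3.3,fy=3.3,interpolation=cv2.INTER_CUBIC))
im=robot.camera('top')[140:290,220:420];cv2.imwrite('pics/t4.png',cv2.resize(im[:,:,::-1],None,fx=4,fy=4,interpolation=cv2.INTER_CUBIC))
a=cv2.imread('pics/w4.png')[260:400,220:440];cv2.imwrite('pics/w4z.png',cv2.resize(a,None,fx=3.6,fy=3.6,interpolation=cv2.INTER_CUBIC))
E
```

```text
tray front,rear [[-0.0552  0.0903  0.065 ]
 [-0.0468 -0.0828  0.065 ]]
```

View pics/s4.png

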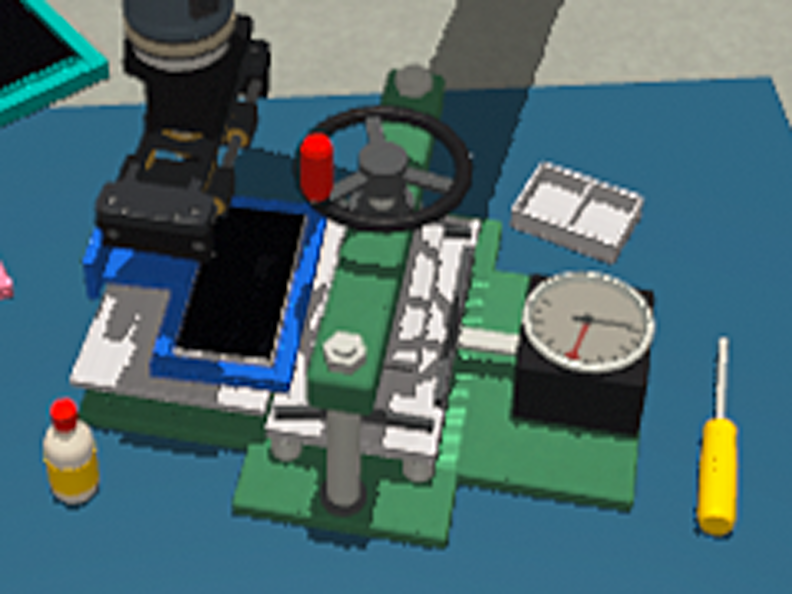

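View pics/t4.png

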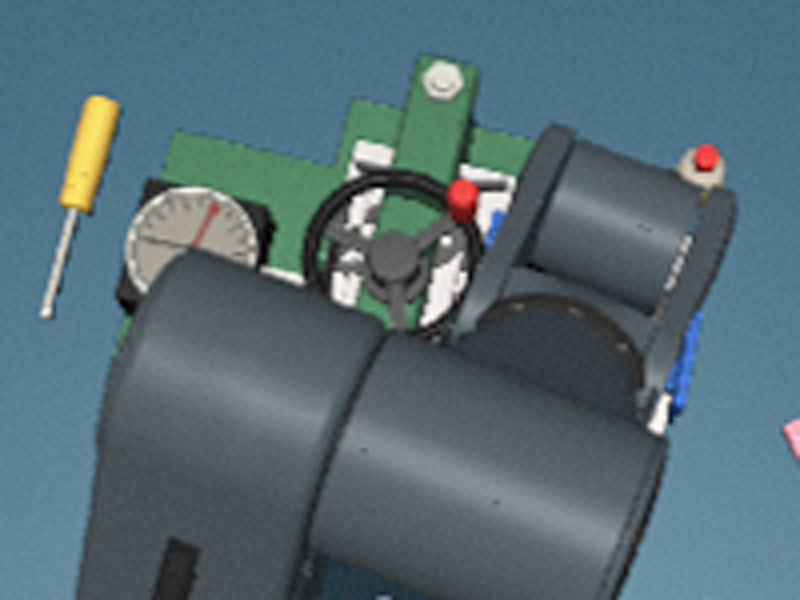

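View pics/w4z.png

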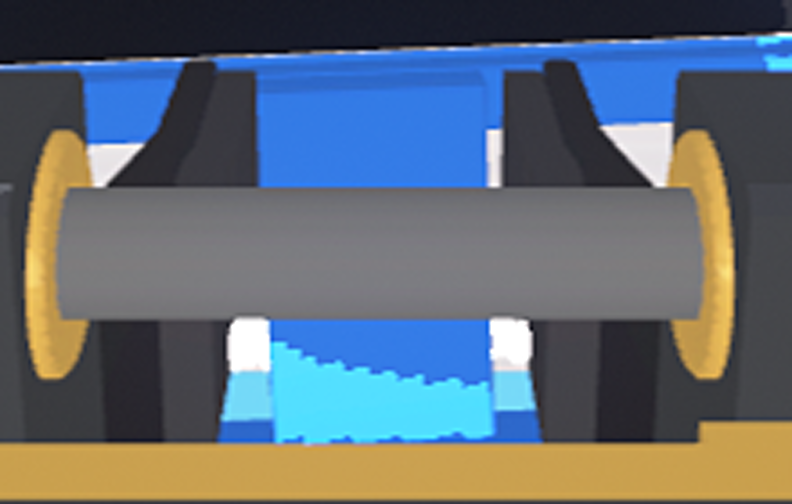

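```bash
python3 - <<'E'
from h import *
o=robot.get_obs()
for z in (.085,.11,.15,.2):
    print(z,(proj('scene',[pw(-.131,dy,z) for dy in(-.095,-.03,-.015,.015,.03)])-[210,200])*3.3)
print((proj('scene',[pw(-.206,dy,z) for dy in(-.035,.035) for z in (.065,.105)])-[210,200])*3.3)
E
```

```text
0.085 [[160.4561 356.4621]
 [184.741  288.1262]
 [190.0819 273.097 ]
 [200.4866 243.819 ]
 [205.555  229.5568]]
0.11 [[158.0637 332.3099]
 [182.7708 263.9908]
 [188.2011 248.9753]
 [198.7759 219.7341]
 [203.9255 205.4948]]
0.15 [[154.0923 292.2175]
 [179.5051 223.9841]
 [185.0844 209.0038]
 [195.943  179.8484]
 [201.2278 165.6589]]
0.2 [[148.8626 239.4232]
 [175.2137 171.4122]
 [180.9906 156.5023]
 [192.2253 127.506 ]
 [197.689  113.4045]]
[[ 84.6012 297.0646]
 [ 79.3217 258.9516]
 [112.3061 229.8023]
 [107.8096 191.8262]]
```

Call:
{"api": "carry_out", "payload": {"moves": [[0.35,0,-3,0,0,0,0],[0.35,0,-3,-4,0,0,0],[0.35,0,-3,-8,0,0,0],[0.35,0,-3,-12,0,0,0],[0.35,0,-3,-12.5,0,0,0],[0.35,0,-3,-12.5,0,0,0],[0.35,0,-1,-12.5,0,0,0],[0.35,0,1,-12.5,0,0,0],[0.35,0,2,-12.5,0,0,0],[0.35,0,2,-12.5,0,0,0],[0.35,0,2,-12.5,0,0,0]]}}

```text
time: 8.05
position: [0.5118, -0.2306, 0.0897]
tool_rot: [-0.701, 0.092, -0.092, 0.701]
ft_force: [0.5, -0.3, 0.9]
grip_width: 0.0303
```

```bash
python3 - <<'E'
from h import *
o=robot.get_obs()
print(toP(o['position']),o['ft_force'],o['time'])
im=robot.camera('scene')[200:380,180:420];cv2.imwrite('pics/s5.png',cv2.resize(im[:,:,::-1],None,fx=3.3,fy=3.3,interpolation=cv2.INTER_CUBIC))
E
```

```text
[[-0.2556 -0.0011  0.0897]] [ 0.5156 -0.2888  0.9472] 8.05
```

View pics/s5.png

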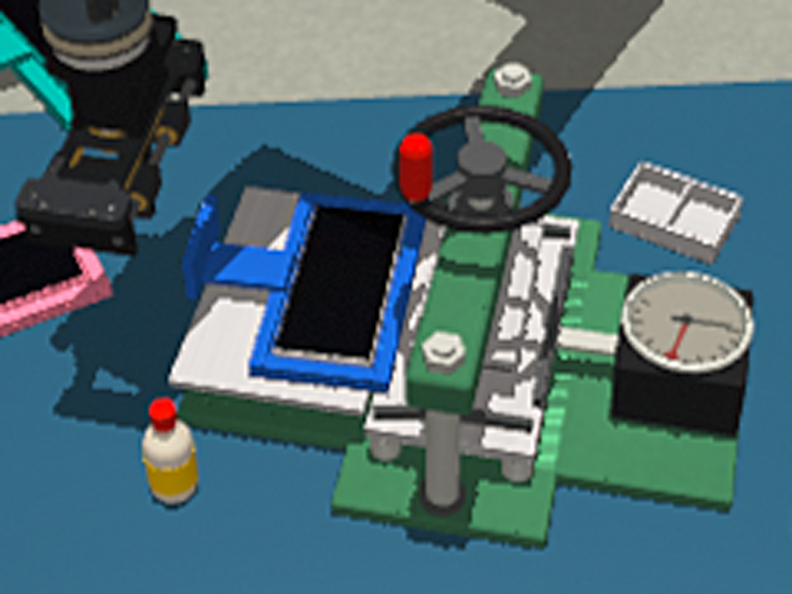

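```bash
python3 - <<'E'
from h import *
for z in (.065,.09,.135,.15,.2):
    print(z,(proj('scene',[pw(-.2556+dx,dy,z) for dx in (-.037,.037) for dy in(-.095,-.03,.0)])-[180,200])*3.3)
E
```

```text
0.065 [[ 40.8312 341.0367]
 [ 72.6238 275.1778]
 [ 86.5083 246.416 ]
 [140.8009 356.5741]
 [169.0772 289.5999]
 [181.4204 260.3641]]
0.09 [[ 35.5174 317.3805]
 [ 67.9301 251.5518]
 [ 82.0749 222.8242]
 [136.8216 332.9321]
 [165.6252 265.9729]
 [178.1893 236.7655]]
0.135 [[ 25.577  273.1269]
 [ 59.1624 207.4194]
 [ 73.7988 178.7841]
 [129.3751 288.6904]
 [159.1752 221.8254]
 [172.1558 192.6997]]
0.15 [[ 22.151  257.8748]
 [ 56.1444 192.2287]
 [ 70.9518 163.6337]
 [126.8079 273.4381]
 [156.9545 206.6254]
 [170.0797 177.5366]]
0.2 [[ 10.2987 205.1101]
 [ 45.7193 139.7533]
 [ 61.123  111.3309]
 [117.9237 220.6551]
 [149.2808 154.1022]
 [162.9103 125.1746]]
```

The fingertips really sit at about TCP height: the finger gap in the wrist view gives that depth, and they twice cleared the 105 mm handle top at 109 mm. I'll go lower, to about 0.078.

Call:
{"api": "carry_out", "payload": {"moves": [[0.35,0,0.6,0,0,0,0],[0.35,0,1.2,0,0,0,0],[0.35,0,1.2,1,0,0,0],[0.35,0,1.2,2,0,0,0],[0.35,0,1.2,2.7,0,0,0],[0.35,0,1.2,3.3,0,0,0],[0.35,0,1.2,3.9,0,0,0],[0.35,0,1.2,4.5,0,0,0],[0.35,0,1.2,5.1,0,0,0],[0.35,0,1.2,5.7,0,0,0],[0.35,0,1.2,6.0,0,0,0]]}}

```text
time: 9.2
position: [0.5271, -0.1731, 0.0777]
tool_rot: [0.701, -0.092, 0.092, -0.701]
ft_force: [-0.8, -2.9, 1.8]
grip_width: 0.0304
```

```bash
python3 - <<'E'
from h import *
o=robot.get_obs()
print(toP(o['position']),o['ft_force'],o['time'])
im=robot.camera('wrist');cv2.imwrite('pics/w6.png',im[:,:,::-1])
E
```

```text
[[-0.196  -0.001   0.0777]] [-0.8067 -2.8603  1.7838] 9.2
```

View pics/w6.png

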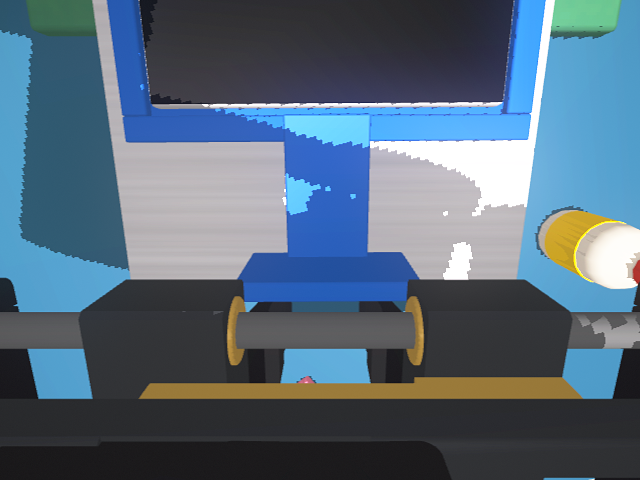

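```bash
python3 - <<'E'
from h import *
o=robot.get_obs()
print(toP(plane('wrist',[(126,141),(529,139)],.065,o)),toP(plane('wrist',[(246,300),(406,301)],.105,o)),toP(plane('wrist',[(130,279),(517,279)],.051,o)))
E
```

```text
[[-0.1274  0.085   0.065 ]
 [-0.1264 -0.0899  0.065 ]] [[-0.1844  0.028   0.105 ]
 [-0.1848 -0.0317  0.105 ]] [[-0.1963  0.099   0.051 ]
 [-0.1961 -0.1004  0.051 ]]
```

Call:
{"api": "carry_out", "payload": {"moves": [[0.35,0,0,0.6,0,0,0],[0.35,0,0,1.2,0,0,0],[0.35,0,0,1.8,0,0,0],[0.35,0,0,2.4,0,0,0],[0.35,0,0,3,0,0,0],[0.35,0,0,3.6,0,0,0],[0.35,0,0,4.2,0,0,0],[0.35,0,0,4.8,0,0,0],[0.35,0,0,5.4,0,0,0],[0.35,0,0,6,0,0,0],[0.35,0,0,6.5,0,0,0],[0.35,0,0,7,0,0,0],[0.35,0,0,7.4,0,0,0]]}}

```text
time: 10.55
position: [0.5455, -0.1005, 0.0769]
tool_rot: [-0.7, 0.093, -0.092, 0.702]
ft_force: [-1.3, -2.9, -0.4]
grip_width: 0.0307
```

```bash
python3 - <<'E'
from h import *
o=robot.get_obs()
print(toP(o['position']),o['ft_force'],o['time'])
im=robot.camera('wrist');cv2.imwrite('pics/w7.png',im[:,:,::-1])
E
```

```text
[[-0.1211  0.      0.0769]] [-1.2516 -2.8576 -0.3617] 10.55
```

View pics/w7.png

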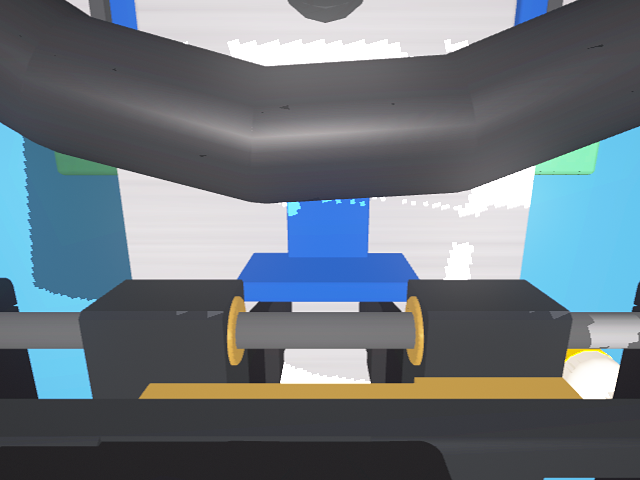

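Nearly home, with a steady 3 N push. I'll creep in until the force rises.

Call:
{"api": "carry_out", "payload": {"moves": [[0.35,0,0,0.2,0,0,0],[0.35,0,0,0.4,0,0,0],[0.35,0,0,0.6,0,0,0],[0.35,0,0,0.8,0,0,0]]}}

```text
time: 11.0
position: [0.548, -0.094, 0.0774]
tool_rot: [-0.701, 0.093, -0.092, 0.701]
ft_force: [-0.9, -1.9, -1.1]
grip_width: 0.0305
```

Call:
{"api": "carry_out", "payload": {"moves": [[0.35,0,0,0.2,0,0,0],[0.35,0,0,0.4,0,0,0],[0.35,0,0,0.5,0,0,0]]}}

```text
time: 11.3
position: [0.5482, -0.0936, 0.078]
tool_rot: [0.704, -0.092, 0.091, -0.699]
ft_force: [-8.3, -18.7, 3.0]
grip_width: 0.0304
```

Call:
{"api": "carry_out", "payload": {"moves": [[0.35,0,0,0,0,0,0],[0.35,0,0,0,0,0,0],[0.35,0,0,-1,0,0,0],[0.35,0,0,-2,0,0,0],[0.35,0,0,-4,0,0,0],[0.35,0,0,-6,0,0,0],[0.35,0,0,-8,0,0,0],[0.35,0,0,-8,0,0,0]]}}

```text
time: 12.1
position: [0.5291, -0.1686, 0.0777]
tool_rot: [0.701, -0.093, 0.094, -0.701]
ft_force: [0.4, 0.6, -0.0]
grip_width: 0.0305
```

```bash
python3 - <<'E'
from h import *
o=robot.get_obs()
print(toP(o['position']),o['ft_force'],o['time'])
im=robot.camera('wrist');cv2.imwrite('pics/w8.png',im[:,:,::-1])
im=robot.camera('scene')[200:380,210:450];cv2.imwrite('pics/s8.png',cv2.resize(im[:,:,::-1],None,fx=3.3,fy=3.3,interpolation=cv2.INTER_CUBIC))
E
```

```text
[[-0.1912 -0.0017  0.0777]] [ 0.3961  0.6068 -0.0411] 12.1
```

View pics/w8.png

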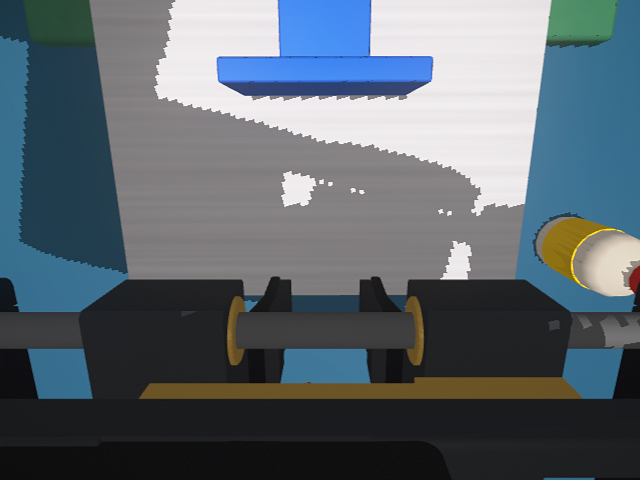

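View pics/s8.png

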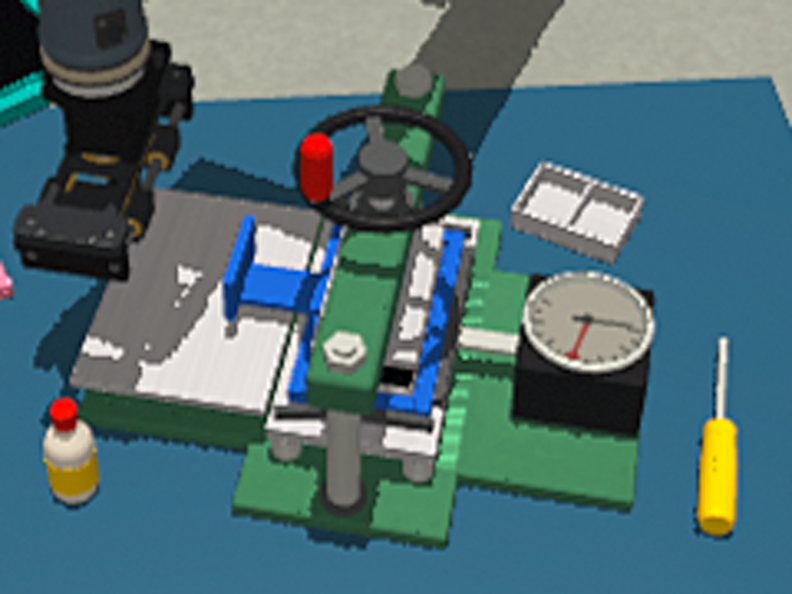

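The carrier is square at the back stop and the needle is still at zero. Next, view the wheel from above.

Call:
{"api": "carry_out", "payload": {"moves": [[0.35,0,-5,0,0,0,0],[0.35,0,-10,0,0,0,0],[0.7,0,-15,1,0,0,0],[0.7,0,-20,4,0,0,0],[0.7,0,-25.5,7,0,0,0],[0.7,0,-25.5,10,0,0,0],[0.7,0,-25.5,10,0,0,0],[0.7,0,-25.5,10,0,0,0],[0.7,0,-25.5,10,0,0,0]]}}

```text
time: 13.1
position: [0.5537, -0.0696, 0.3312]
tool_rot: [-0.701, 0.093, -0.091, 0.701]
ft_force: [0.6, -0.4, -0.2]
grip_width: 0.0604
```

```bash
python3 - <<'E'
from h import *
o=robot.get_obs()
print(o['position'],toP(o['position']),o['time'],o['joint_velocities'])
im=robot.camera('wrist');cv2.imwrite('pics/w9.png',im[:,:,::-1])
E
```

```text
[ 0.5537 -0.0696  0.3312] [[-0.0892  0.0001  0.3312]] 13.1 [-0.0214  0.011   0.0022  0.0005  0.0017  0.0022]
```

View pics/w9.png

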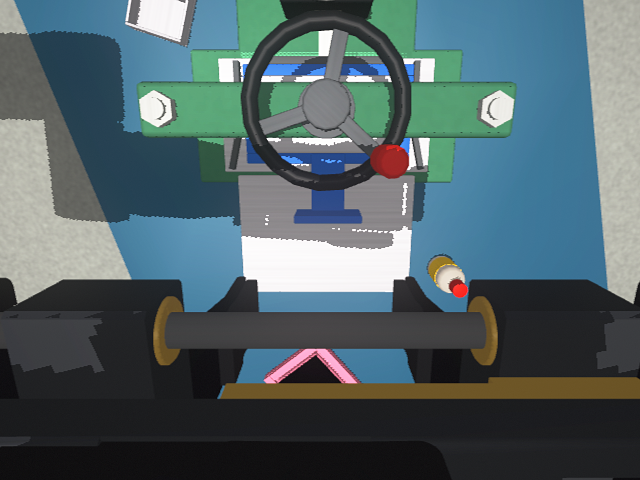

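```bash
python3 - <<'E'
from h import *
o=robot.get_obs()
im=cv2.imread('pics/w9.png')
hsv=cv2.cvtColor(im,cv2.COLOR_BGR2HSV)
m=((hsv[...,0]<8)|(hsv[...,0]>172))&(hsv[...,1]>150)
m[240:]=0
ys,xs=np.nonzero(m);print('crank',xs.min(),xs.max(),ys.min(),ys.max(),xs.mean(),ys.mean())
print('nuts',plane('wrist',[(157,109),(496,109)],.175,o))
print('rim l,r,t,b',plane('wrist',[(242,100),(411,100),(326,10),(326,190)],.20,o))
print('rim fit',toP(plane('wrist',[(242,100),(411,100),(326,10),(326,190)],.20,o)))
print('shelf',toP(plane('wrist',[(241,291),(410,291)],.051,o)))
print('crank top',plane('wrist',[(xs.mean()+1,ys.mean()-1)],.245,o))
a=im[60:230,230:430];cv2.imwrite('pics/w9z.png',cv2.resize(a,None,fx=3.5,fy=3.5,interpolation=cv2.INTER_CUBIC))
E
```

```text
crank 370 408 144 178 389.4015444015444 160.31756756756758
nuts [[ 0.4512  0.0522  0.175 ]
 [ 0.7055 -0.016   0.175 ]]
rim l,r,t,b [[ 0.5215  0.0378  0.2   ]
 [ 0.6376  0.0067  0.2   ]
 [ 0.594   0.0775  0.2   ]
 [ 0.5627 -0.0395  0.2   ]]
rim fit [[ 0.0062  0.0591  0.2   ]
 [ 0.0062 -0.0611  0.2   ]
 [ 0.0634 -0.0006  0.2   ]
 [-0.0578 -0.0008  0.2   ]]
shelf [[-0.2003  0.1031  0.051 ]
 [-0.1999 -0.1032  0.051 ]]
crank top [[ 0.6081 -0.0258  0.245 ]]
```

View pics/w9z.png

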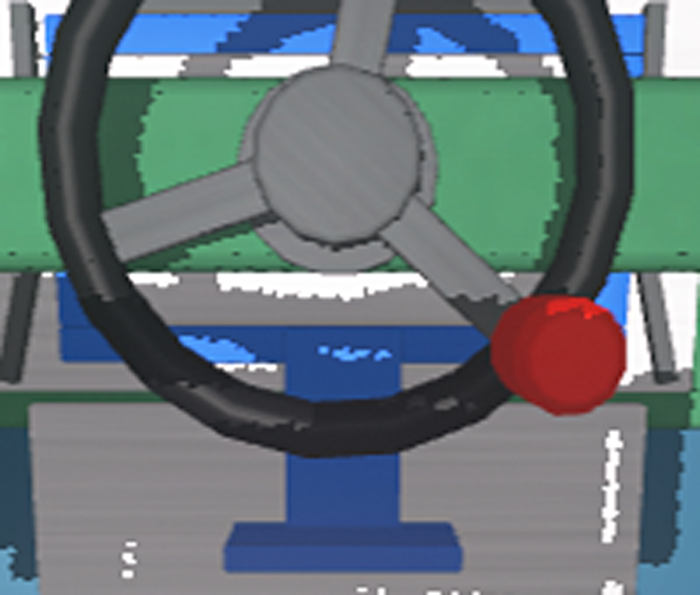

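```bash
python3 - <<'E'
from h import *
o=robot.get_obs()
h=plane('wrist',[(326.3,104.3)],.21,o);print('hub',h,toP(h))
for p,z in(((392.9,163),.252),((388,159),.23)):
    c=plane('wrist',[p],z,o);d=(c-h)[0];print(c,toP(c),np.hypot(d[0],d[1]),np.arctan2(d[1],d[0]))
E
```

```text
hub [[0.5785 0.0187 0.21  ]] [[ 0.0025 -0.0009  0.21  ]]
[[ 0.6081 -0.0277  0.252 ]] [[-0.0346 -0.0415  0.252 ]] 0.05502063927676098 -1.0036806759047805
[[ 0.6087 -0.0266  0.23  ]] [[-0.0334 -0.0418  0.23  ]] 0.054425100171212076 -0.9819493690628333
```

Call:
{"api": "carry_out", "payload": {"moves": [[0.7,2,0,2.7,0,0,0],[0.7,4.2,0,5.5,0,0,0],[0.7,4.2,0,5.5,0,0,0],[0.7,4.2,0,5.5,0,0,0],[0.7,4.2,4,5.5,0,0,0],[0.7,4.2,8,5.5,0,0,0],[0.7,4.2,9.5,5.5,0,0,0],[0.7,4.2,10.5,5.5,0,0,0],[0.7,4.2,10.5,5.5,0,0,0],[0.7,4.2,10.5,5.5,0,0,0]]}}

```text
time: 14.15
position: [0.6099, -0.0285, 0.2284]
tool_rot: [0.701, -0.092, 0.093, -0.701]
ft_force: [0.3, -0.1, -0.4]
grip_width: 0.0607
```

```bash
python3 - <<'E'
from h import *
o=robot.get_obs()
print(o['position'],toP(o['position']),o['time'],o['ft_force'])
im=robot.camera('wrist');cv2.imwrite('pics/w10.png',im[:,:,::-1])
im=robot.camera('scene')[200:380,210:450];cv2.imwrite('pics/s10.png',cv2.resize(im[:,:,::-1],None,fx=3.3,fy=3.3,interpolation=cv2.INTER_CUBIC))
E
```

```text
[ 0.6099 -0.0285  0.2284] [[-0.0349 -0.0434  0.2284]] 14.15 [ 0.3419 -0.1427 -0.4295]
```

View pics/w10.png

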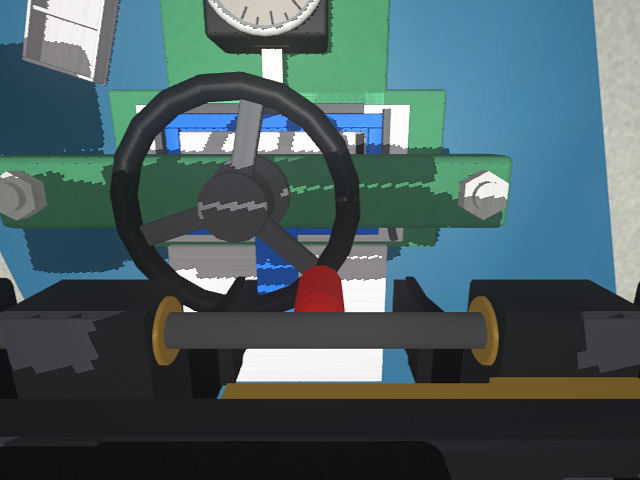

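View pics/s10.png

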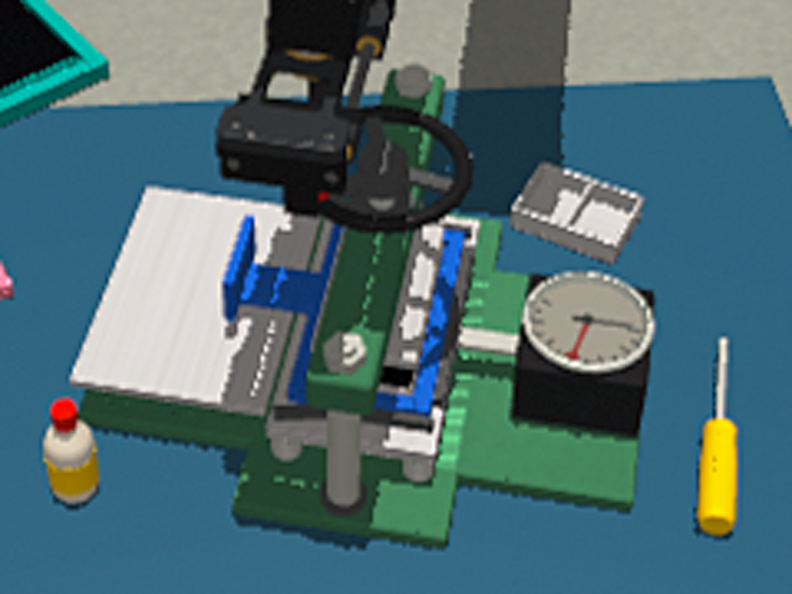

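Call:
{"api": "carry_out", "payload": {"moves": [[0.7,0,0.5,0,0,0,0],[0.7,0,1,0,0,0,0],[0.2,0,1,0,0,0,0],[0.2,0,1,0,0,0,0],[0.1,0,1,0,0,0,0],[0.1,0,1,0,0,0,0],[0.1,0,1,0,0,0,0],[0.1,0,1,0,0,0,0]], "force": 15}}

```text
time: 15.05
position: [0.6086, -0.0275, 0.2175]
tool_rot: [-0.701, 0.093, -0.091, 0.701]
ft_force: [-5.0, 1.0, 4.5]
grip_width: 0.0207
```

```bash
python3 - <<'E'
from h import *
o=robot.get_obs()
print(o['position'],toP(o['position']),o['time'],o['ft_force'],o['grip_width'])
im=robot.camera('wrist');cv2.imwrite('pics/w11.png',im[:,:,::-1])
E
```

```text
[ 0.6086 -0.0275  0.2175] [[-0.0343 -0.042   0.2175]] 15.05 [-4.9919  0.9887  4.5071] 0.020675344373385897
```

View pics/w11.png

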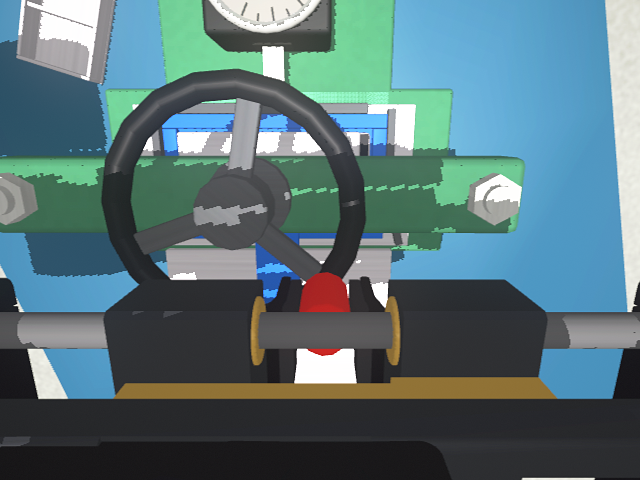

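```bash
cat > arc.py <<'E'
import numpy as np,sys
# prints rows relative to current commanded (theta0) ; cmd offset du0,dv0
def rows(phi0,ucmd,vcmd,ths,r=.055):
    for t in ths:
        p=phi0-t
        print(f"[0.1, {100*(r*np.cos(p)-ucmd):.2f}, {.159*t:.2f}, {100*(r*np.sin(p)-vcmd):.2f}, 0, 0, 0],",end=' ')
E
python3 - <<'E'
from arc import *
rows(-.735,.0425,-.0374,np.arange(1,21)*.2)
E
```

```text
[0.1, -0.98, 0.03, -0.69, 0, 0, 0], [0.1, -1.93, 0.06, -1.25, 0, 0, 0], [0.1, -2.97, 0.10, -1.61, 0, 0, 0], [0.1, -4.05, 0.13, -1.76, 0, 0, 0], [0.1, -5.15, 0.16, -1.69, 0, 0, 0], [0.1, -6.21, 0.19, -1.40, 0, 0, 0], [0.1, -7.19, 0.22, -0.91, 0, 0, 0], [0.1, -8.06, 0.25, -0.23, 0, 0, 0], [0.1, -8.77, 0.29, 0.60, 0, 0, 0], [0.1, -9.30, 0.32, 1.56, 0, 0, 0], [0.1, -9.63, 0.35, 2.61, 0, 0, 0], [0.1, -9.75, 0.38, 3.70, 0, 0, 0], [0.1, -9.65, 0.41, 4.80, 0, 0, 0], [0.1, -9.33, 0.45, 5.85, 0, 0, 0], [0.1, -8.81, 0.48, 6.82, 0, 0, 0], [0.1, -8.11, 0.51, 7.66, 0, 0, 0], [0.1, -7.25, 0.54, 8.35, 0, 0, 0], [0.1, -6.28, 0.57, 8.85, 0, 0, 0], [0.1, -5.22, 0.60, 9.15, 0, 0, 0], [0.1, -4.13, 0.64, 9.24, 0, 0, 0],
```

Call:
{"api": "carry_out", "payload": {"moves": [[0.1,-0.98,0.03,-0.69,0,0,0],[0.1,-1.93,0.06,-1.25,0,0,0],[0.1,-2.97,0.1,-1.61,0,0,0],[0.1,-4.05,0.13,-1.76,0,0,0],[0.1,-5.15,0.16,-1.69,0,0,0]]}}

```text
time: 15.6
position: [0.5539, -0.0317, 0.216]
tool_rot: [0.702, -0.093, 0.092, -0.7]
ft_force: [1.7, -2.7, -1.1]
grip_width: 0.0206
```

```bash
python3 - <<'E'
from h import *
o=robot.get_obs();P=toP(o['position'])[0]-[.0025,-.0009,0]
print(P,np.hypot(P[0],P[1]),'phi',np.arctan2(P[0],-P[1]),o['time'],o['ft_force'],o['grip_width'])
im=robot.camera('wrist');cv2.imwrite('pics/w12.png',im[:,:,::-1])
E
```

```text
[-0.055   0.0107  0.216 ] 0.05604093571977083 phi -1.7624631924857912 15.6 [ 1.6786 -2.6527 -1.0731] 0.02063993528461016
```

View pics/w12.png

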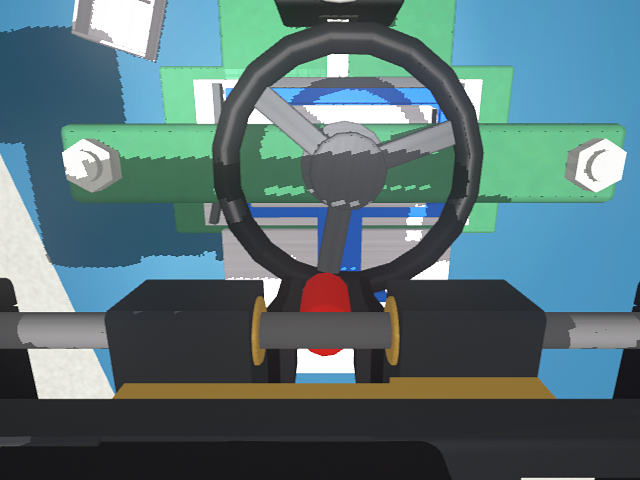

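```bash
python3 - <<'E'
from arc import *
p=-1.735
rows(p,.055*np.cos(p),.055*np.sin(p),np.arange(1,16)*.2)
E
```

```text
[0.1, -1.06, 0.03, 0.29, 0, 0, 0], [0.1, -2.04, 0.06, 0.78, 0, 0, 0], [0.1, -2.91, 0.10, 1.46, 0, 0, 0], [0.1, -3.62, 0.13, 2.29, 0, 0, 0], [0.1, -4.15, 0.16, 3.25, 0, 0, 0], [0.1, -4.48, 0.19, 4.30, 0, 0, 0], [0.1, -4.60, 0.22, 5.39, 0, 0, 0], [0.1, -4.50, 0.25, 6.48, 0, 0, 0], [0.1, -4.18, 0.29, 7.53, 0, 0, 0], [0.1, -3.66, 0.32, 8.50, 0, 0, 0], [0.1, -2.96, 0.35, 9.35, 0, 0, 0], [0.1, -2.10, 0.38, 10.03, 0, 0, 0], [0.1, -1.13, 0.41, 10.54, 0, 0, 0], [0.1, -0.07, 0.45, 10.84, 0, 0, 0], [0.1, 1.02, 0.48, 10.92, 0, 0, 0],
```

Call:
{"api": "carry_out", "payload": {"moves": [[0.1,-1.06,0.03,0.29,0,0,0],[0.1,-2.04,0.06,0.78,0,0,0],[0.1,-2.91,0.1,1.46,0,0,0],[0.1,-3.62,0.13,2.29,0,0,0],[0.1,-4.15,0.16,3.25,0,0,0],[0.1,-4.48,0.19,4.3,0,0,0],[0.1,-4.6,0.22,5.39,0,0,0],[0.1,-4.5,0.25,6.48,0,0,0],[0.1,-4.18,0.29,7.53,0,0,0],[0.1,-3.66,0.32,8.5,0,0,0],[0.1,-2.96,0.35,9.35,0,0,0],[0.1,-2.1,0.38,10.03,0,0,0],[0.1,-1.13,0.41,10.54,0,0,0],[0.1,-0.07,0.45,10.84,0,0,0],[0.1,1.02,0.48,10.92,0,0,0]]}}

```text
time: 17.15
position: [0.5931, 0.071, 0.2111]
tool_rot: [0.702, -0.093, 0.091, -0.7]
ft_force: [-5.4, -8.8, 3.4]
grip_width: 0.0199
```

```bash
cat > look.py <<'E'
from h import *
import sys
o=robot.get_obs();P=toP(o['position'])[0]-[.0025,-.0009,0]
print(P,np.hypot(P[0],P[1]),'phi',np.arctan2(P[0],-P[1]),o['time'],o['ft_force'],o['grip_width'])
n=sys.argv[1]
im=robot.camera('scene')[270:350,350:430];a=cv2.resize(im[:,:,::-1],None,fx=6,fy=6,interpolation=cv2.INTER_CUBIC)
im=robot.camera('top');
b=cv2.resize(im[170:240,235:305,::-1],(480,480),interpolation=cv2.INTER_CUBIC)
c=np.hstack([a,b]);c=cv2.resize(c,(800,400));cv2.imwrite(f'pics/d{n}.png',c)
E
python3 look.py 1
```

```text
[ 0.0543 -0.0005  0.2111] 0.054349526497412357 phi 1.5606866005053808 17.15 [-5.4004 -8.7867  3.3819] 0.019920916779736786
```

View pics/d1.png

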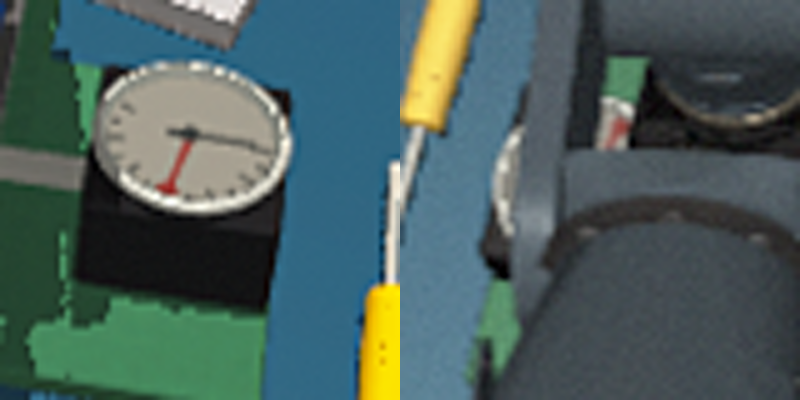

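```bash
python3 - <<'E'
from arc import *
p=-4.735
rows(p,.055*np.cos(p),.055*np.sin(p)+.0007,np.arange(1,14)*.2)
E
```

```text
[0.1, 1.09, 0.03, -0.20, 0, 0, 0], [0.1, 2.13, 0.06, -0.55, 0, 0, 0], [0.1, 3.08, 0.10, -1.10, 0, 0, 0], [0.1, 3.91, 0.13, -1.83, 0, 0, 0], [0.1, 4.57, 0.16, -2.70, 0, 0, 0], [0.1, 5.05, 0.19, -3.69, 0, 0, 0], [0.1, 5.32, 0.22, -4.76, 0, 0, 0], [0.1, 5.37, 0.25, -5.85, 0, 0, 0], [0.1, 5.20, 0.29, -6.94, 0, 0, 0], [0.1, 4.82, 0.32, -7.97, 0, 0, 0], [0.1, 4.25, 0.35, -8.91, 0, 0, 0], [0.1, 3.50, 0.38, -9.71, 0, 0, 0], [0.1, 2.60, 0.41, -10.34, 0, 0, 0],
```

Call:
{"api": "carry_out", "payload": {"moves": [[0.1,1.09,0.03,-0.2,0,0,0],[0.1,2.13,0.06,-0.55,0,0,0],[0.1,3.08,0.1,-1.1,0,0,0],[0.1,3.91,0.13,-1.83,0,0,0],[0.1,4.57,0.16,-2.7,0,0,0],[0.1,5.05,0.19,-3.69,0,0,0],[0.1,5.32,0.22,-4.76,0,0,0],[0.1,5.37,0.25,-5.85,0,0,0],[0.1,5.2,0.29,-6.94,0,0,0],[0.1,4.82,0.32,-7.97,0,0,0],[0.1,4.25,0.35,-8.91,0,0,0],[0.1,3.5,0.38,-9.71,0,0,0]]}}

```text
time: 18.45
position: [0.6024, -0.0312, 0.2074]
tool_rot: [-0.701, 0.092, -0.093, 0.701]
ft_force: [1.0, 4.9, 1.5]
grip_width: 0.0208
```

```bash
python3 look.py 2
```

```text
[-0.0419 -0.036   0.2074] 0.05529501645608086 phi -0.8610567753608869 18.45 [0.9645 4.8579 1.5495] 0.020753159435097056
```

View pics/d2.png

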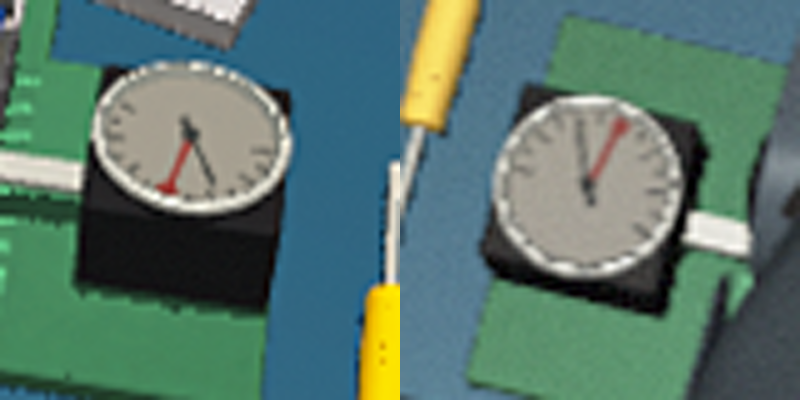

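```bash
cat > ang.py <<'E'
from h import *
def ang(name,c,n,r):
    f=(lambda p:(235+(p[0]-400)*70/400,170+p[1]*70/400)) if name=='top' else (lambda p:(350+p[0]*80/400,270+p[1]*80/400))
    C,N,S=plane(name,[f(c),f(n),f(r)],.082)
    A=lambda v:np.arctan2(v[1],v[0])
    d=A(N-C)-A(S-C);return (d+np.pi)%(2*np.pi)-np.pi,np.linalg.norm(N-C),np.linalg.norm(S-C)
E
python3 - <<'E'
from ang import *
print(ang('top',(590,188),(578,120),(622,125)))
print(ang('scene',(190,132),(213,185),(168,190)))
E
```

```text
(np.float64(0.6329739750247301), np.float64(0.03510984404521488), np.float64(0.03541984161717456))
(np.float64(0.5892954383739877), np.float64(0.033053236029047126), np.float64(0.03793303712337521))
```

```bash
python3 - <<'E'
from arc import *
p=-7.135
rows(p,.055*np.cos(p),.055*np.sin(p),[.15,.3,.45,.6,.75,.9,1.05,1.15,1.15,1.15])
E
```

```text
[0.1, -0.66, 0.02, -0.49, 0, 0, 0], [0.1, -1.38, 0.05, -0.89, 0, 0, 0], [0.1, -2.16, 0.07, -1.16, 0, 0, 0], [0.1, -2.97, 0.10, -1.32, 0, 0, 0], [0.1, -3.79, 0.12, -1.36, 0, 0, 0], [0.1, -4.61, 0.14, -1.27, 0, 0, 0], [0.1, -5.41, 0.17, -1.06, 0, 0, 0], [0.1, -5.92, 0.18, -0.86, 0, 0, 0], [0.1, -5.92, 0.18, -0.86, 0, 0, 0], [0.1, -5.92, 0.18, -0.86, 0, 0, 0],
```

Call:
{"api": "carry_out", "payload": {"moves": [[0.1,-0.66,0.02,-0.49,0,0,0],[0.1,-1.38,0.05,-0.89,0,0,0],[0.1,-2.16,0.07,-1.16,0,0,0],[0.1,-2.97,0.1,-1.32,0,0,0],[0.1,-3.79,0.12,-1.36,0,0,0],[0.1,-4.61,0.14,-1.27,0,0,0],[0.1,-5.41,0.17,-1.06,0,0,0],[0.1,-5.92,0.18,-0.86,0,0,0],[0.1,-5.92,0.18,-0.86,0,0,0],[0.1,-5.92,0.18,-0.86,0,0,0]]}}

```text
time: 19.55
position: [0.541, -0.0232, 0.2055]
tool_rot: [-0.701, 0.094, -0.091, 0.701]
ft_force: [-3.0, -1.0, 2.9]
grip_width: 0.0204
```

```bash
python3 look.py 3
```

```text
[-0.0502  0.0253  0.2055] 0.05621471020526765 phi -2.0384712738528927 19.55 [-3.0204 -0.9743  2.8673] 0.02039110582110314
```

View pics/d3.png

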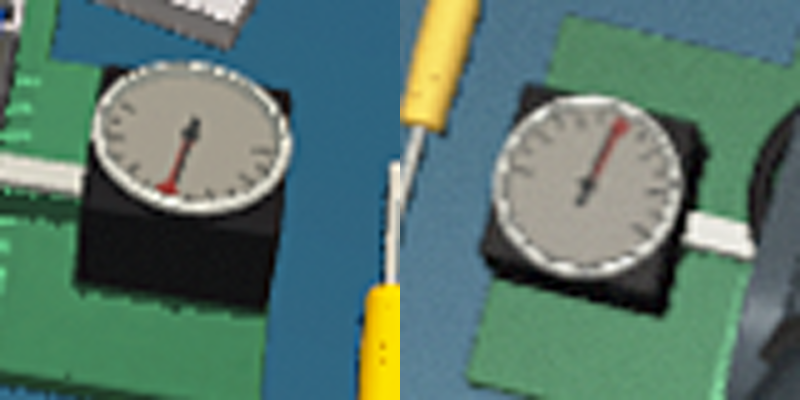

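The needle lies over the red hand in both views. Now release and lift straight up.

Call:
{"api": "carry_out", "payload": {"moves": [[0.3,0,0,0,0,0,0],[0.7,0,0,0,0,0,0],[0.7,0,0,0,0,0,0],[0.7,0,0,0,0,0,0],[0.7,0,-2,0,0,0,0],[0.7,0,-5,0,0,0,0],[0.7,0,-9,0,0,0,0],[0.7,0,-13,0,0,0,0],[0.7,0,-13,-5,0,0,0],[0.7,0,-13,-10,0,0,0],[0.7,0,-13,-10,0,0,0],[0.7,0,-13,-10,0,0,0],[0.7,0,-13,-10,0,0,0]]}}

```text
time: 20.95
position: [0.517, -0.1195, 0.3353]
tool_rot: [-0.701, 0.092, -0.092, 0.701]
ft_force: [0.5, 0.1, -0.6]
grip_width: 0.0608
```

```bash
python3 look.py 4;python3 - <<'E'
from h import *
im=robot.camera('wrist');cv2.imwrite('pics/w20.png',im[:,:,::-1])
E
```

```text
[-0.1494  0.0236  0.3353] 0.1512733083583236 phi -1.727489785145004 20.95 [ 0.4761  0.1244 -0.6359] 0.060792641656767045
```

View pics/d4.png

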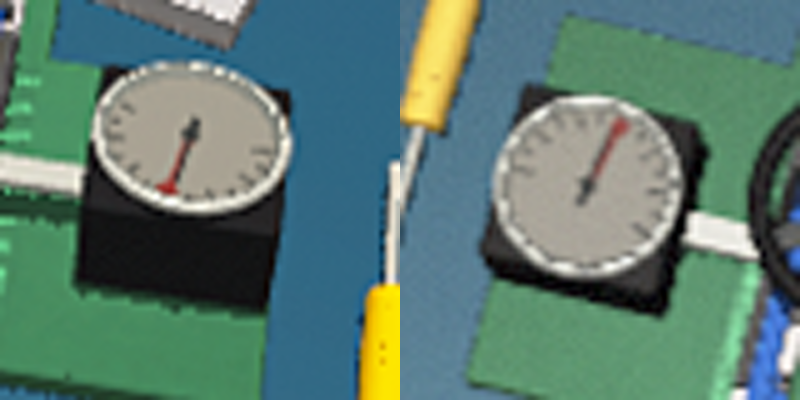

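View pics/w20.png

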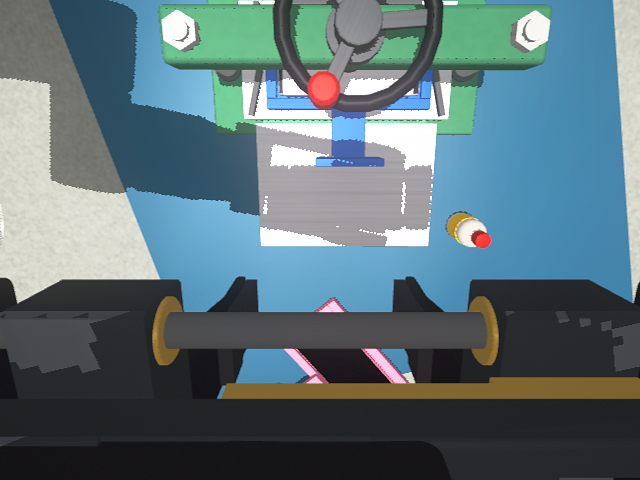

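```bash
python3 -c "
from rig import robot
print(robot.hand_in())"
```

```text
the job is handed in; nothing more can be done
None
```

The phone is clamped at the set pressure, and I handed the job in at about 21 s of robot time. No verdict was reported.

- **Carrier:** I pushed it in from behind its handle until it met the back stop, where the push force rose from about 3 N to about 20 N. The last wrist picture shows it square.
- **Two failed pushes:** The first two passes went over the handle without touching the carrier. The fingertips sit about level with the TCP, not 25 mm ahead of it as the description says. I went lower and the third push worked.
- **Handwheel:** I gripped the crank and wound it about 7.6 rad clockwise in steps, reading the dial between steps. At the last reading before the final step, the needle was about 0.6 rad short of the set hand (0.63 from the top camera, 0.59 from the scene camera). The last step was sized for about 0.57 rad.
- **Last check:** After I let go and backed away, the needle still lay over the red hand in both the top and scene views. That was judged by eye, not measured again. The force reading was near zero and the gripper was clear of everything.
- **Other things on the bench:** I saw no sign in the pictures that the glue bottle, screwdriver or tin had moved, though I didn't measure their positions at the end.

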